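Nest the stacking beakers

ROBOT

A 6-joint arm with a two-finger parallel gripper is mounted at the origin on a cart in front of the work surface, level with it; the furniture and walls round the work are solid. World frame = base frame: x ahead of the robot, y to its left, z up, the work surface at z = 0. Lengths are in m, angles in rad, forces in N, time in s.
With the tool pointing down it reaches from about 0.25 to 0.775 m from the base axis. Payload 8.9 kg.
Tool frame: the origin (TCP) lies midway between the tips of the shut fingers; the grasp point (between the pads) lies 19 mm behind it; z points along the fingers, y is the direction in which the jaws open and shut (so a half turn about z gives the same grasp; the last joint's range is limited). The gripper opens to 85 mm and grips with 20 to 120 N. Pads are 22 mm wide; open, the fingers measure 114 mm over their backs; the gripper's body (76 mm by 85 mm) begins 54 mm behind the grasp point. The pads swing forward as they close: fully open they stand 13 mm farther back than shut.
Start: joints at [0.989, 0.291, -0.153, 1.127, 0, 1.431], TCP at [0.225, 0.474, 0.231] pointing down, gripper open.
Joint ranges: [-2.52, 2.52], [-0.91, 1.74], [-1.3, 1.37], [-1.96, 2.02], [-1.52, 1.47], [-3.14, 3.14]. Speed limits (rad/s): [2.22, 2.22, 2.79, 3.14, 3.14, 3.14].

INTERFACE

Orientations are given as a unit quaternion [w, x, y, z].
In Python, from station import manip, gripper_to, telemetry, imaging gives the robot as it stands. Calls block until the motion is done:
- manip.move_pose(position, orientation): joint-space move of the TCP to a pose.
- manip.movel(position, frame=None, v=0.15, force_limit=None): straight line of the TCP; frame=None keeps the orientation; v is the mean speed in m/s. With force_limit (N) it stops when the force on the tool has changed by that much, and returns True; else False.
- manip.set_joints(angles): joint-space move.
- gripper_to(opening, newtons=None): finger opening in m; newtons is the grip in N (None keeps the last); returns when the fingers have stopped.
- manip.hold(seconds).
- manip.inverse_kinematics(position, orientation): joint angles nearest the present ones, or None.
- telemetry.get_obs(): the state.
- imaging.camera(name): name is "scene" or "top" or "wrist"; returns (picture, depth): 420x560x3 uint8, blue, green, red; 420x560 float32, m along the optical axis (not along the pixel's ray), 0 where there is no reading.
- imaging.camera_params(name): a dict with "fx", "fy", "cx", "cy" (pixels), "rvec" (rotation vector, rad) and "tvec" (3), from world to camera coordinates, as OpenCV has them. Camera axes: x right, y down, z forward; pixel columns grow to the right and rows downward; lengths in m; the calibration is good to about 2 mm. A picture is of the moment at which its call begins: read the wrist's pose just before it. camera_params takes no time and is no camera call; for the wrist camera it gives the pose at the moment of the call.
A pose or a line that the arm cannot do raises manip.IKError and nothing moves.
- manip.close_job(): hands the job in, once; it reports no verdict.
The state is a dict: "time_s": time; "joints": joint angles; "joint_vel": joint speeds; "joint_torque": joint torques, N m; "eef_pos": TCP position; "eef_rot": TCP orientation; "contact_force": force on the tool from outside, world axes, zero at the start; "wrist_torque": the same for the moment, N m; "width": finger opening in m.
Only numpy, scipy, OpenCV 4.12 (cv2) and the standard library are available. Lean on these libraries where they do the work, as an engineer would, in place of code of your own. Each camera call takes 0.05 s, during which the arm holds its last target.

TASK

Tidy the full-size steel stacking beakers into one stack: nest the two that stand on the bare counter into the one on the round cork trivet, each upright and fully home in the one below. That lowest beaker stays where it is on its trivet, and the small beaker stays where it stands.

Things in the scene. Friction and masses are not known exactly. Their poses are not given: they have to be found in the camera images.
- beaker_base_collar (a point): Lowest beaker: plain steel, round, open, mouth up, loose on a fixed round cork trivet (116 mm across, 8 mm thick). All three full-size beakers are alike: 72 mm high, wall 2.5 mm, about 0.12 kg; straight collar (upper 39 mm) 62 mm across outside, 57 inside. Point: on the axis, mid-collar, 53 mm above the underside, 19 mm below the rim; z up.
- beaker_a_collar (a point): Loose full-size steel beaker to move, mouth up on the bare counter; same point as on beaker_base. Below the collar a sloping shoulder, 5 mm high, leads in to a tapered foot part 28 mm high, 47 mm across under the shoulder, 38 mm at the bottom. Nested, the foot part is inside the collar below and the shoulder rests on its rim.
- beaker_b_collar (a point): The other loose full-size beaker to move, mouth up on the bare counter; same shape and point. Either may go in first. Fully home a beaker stands 41 mm higher than the one below and its whole collar shows, so fingers that reach no lower than 39 mm below its rim stay clear of the beaker below. Yaw is of no account (round).
- beaker_small_collar (a point): Small beaker, to be left alone: same shape and steel, but only 50 mm high and 43 mm across the collar, loose on the bare counter. Point: on its axis, mid-collar, 37 mm above its underside, 13 mm below its rim; z up.
Mind the look-alikes: they are no part of the job. Leave any pink or purple look-alike of the part that bears beaker_a_collar alone.

How it is judged:
At the end, for the whole second after the job is handed in: Both loose full-size beakers are stacked in the one on the trivet: each within 10 mm of centred on the one below and 36 to 46 mm above it (home is 41), all upright within 10 degrees, at rest; the lowest and the small beaker within 25 mm of where they started (((horizontal distance between beaker_a_collar and beaker_base_collar below 0.01 m and z of beaker_a_collar in the frame of beaker_base_collar between 0.036 and 0.046 m and horizontal distance between beaker_b_collar and beaker_a_collar below 0.01 m and z of beaker_b_collar in the frame of beaker_a_collar between 0.036 and 0.046 m) or (horizontal distance between beaker_b_collar and beaker_base_collar below 0.01 m and z of beaker_b_collar in the frame of beaker_base_collar between 0.036 and 0.046 m and horizontal distance between beaker_a_collar and beaker_b_collar below 0.01 m and z of beaker_a_collar in the frame of beaker_b_collar between 0.036 and 0.046 m)) and angle between each of beaker_base_collar, beaker_a_collar, beaker_b_collar's own z axis and vertical below 0.17 rad and distance of each of beaker_base_collar, beaker_small_collar from where it was at the start of the episode below 0.025 m and linear speed of each of beaker_a, beaker_b below 0.02 m/s); the robot touches nothing.
It fails at once if the small beaker is pushed away or knocked over (distance of beaker_small_collar from where it was at the start of the episode above 0.03 m).
It also fails if it takes over 48 s, if anything falls off the work surface, if the arm or the gripper's body presses on something with over 40 N, if the wrist force passes 120 N, or if a joint passes its speed limit or range.

## Working session

There is one attempt and no reset: what is moved stays moved. The work goes in short steps, each a Python script; the robot and the scene stay as the last script left them, time stands still between calls to the robot, and variables do not carry over. Pictures are saved under pics/ and viewed, and the job is handed in when it is done.

```bash
ls; mkdir -p pics; python3 - <<'E'
from station import manip, gripper_to, telemetry, imaging
import cv2,numpy as np
o=telemetry.get_obs();print(o)
for n in ["scene","top","wrist"]:
    p=imaging.camera_params(n);im,d=imaging.camera(n)
    cv2.imwrite(f"pics/{n}0.png",im);np.save(f"pics/{n}0.npy",d);print(n,p,d.min(),d.max())
E
```

```text
pics
{'time_s': 0.0, 'joints': array([ 9.88688017e-01,  2.91273777e-01, -1.54127888e-01,  1.12670674e+00,
        4.03294328e-06,  1.43147210e+00]), 'joint_vel': array([0.00131953, 0.00108658, 0.0014747 , 0.00028996, 0.0010907 ,
       0.00078425]), 'joint_torque': array([-8.22930288e-04, -5.37148046e+01,  3.31371832e+01,  1.58912555e-02,
       -2.28920444e-04,  1.39845234e-06]), 'eef_pos': array([0.22470109, 0.47399393, 0.23073511]), 'eef_rot': array([-2.33431669e-04,  2.19587853e-01,  9.75592509e-01, -6.13106399e-04]), 'contact_force': array([-0.43133856, -0.08123154, -0.23226958]), 'wrist_torque': array([-0.01552035,  0.03810067,  0.02473086]), 'width': 0.08502143337360245}
scene {'fx': 486.66269155120017, 'fy': 486.66269155120017, 'cx': 278.9326248758672, 'cy': 205.4896911708147, 'rvec': array([ 1.94710145, -0.4990431 ,  0.31483818]), 'tvec': array([-0.50515107,  0.21098792,  0.60567605])} 0.0 3.999982
top {'fx': 469.66465352410904, 'fy': 469.66465352410904, 'cx': 269.92553574272904, 'cy': 208.5897197653103, 'rvec': array([ 2.09473107, -2.11679988,  0.22300208]), 'tvec': array([0.0844816 , 0.59614265, 0.9559458 ])} 0.0 2.1907349
wrist {'fx': 313.3086887063564, 'fy': 313.3086887063564, 'cx': 275.785433154906, 'cy': 208.96042103475094, 'rvec': array([-2.45501214, -1.55166689, -0.21171344]), 'tvec': array([-0.52365277, -0.03372878,  0.3784686 ])} 0.0 1.4056346
```

View pics/scene0.png

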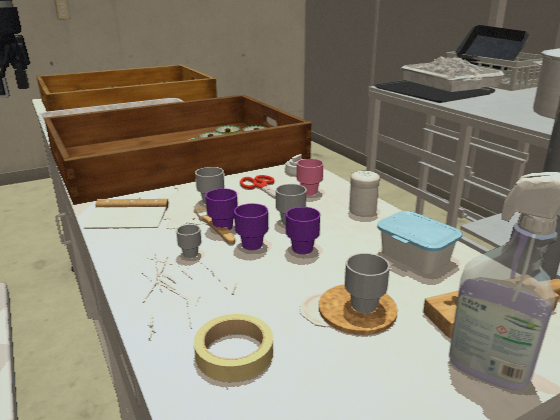

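View pics/top0.png

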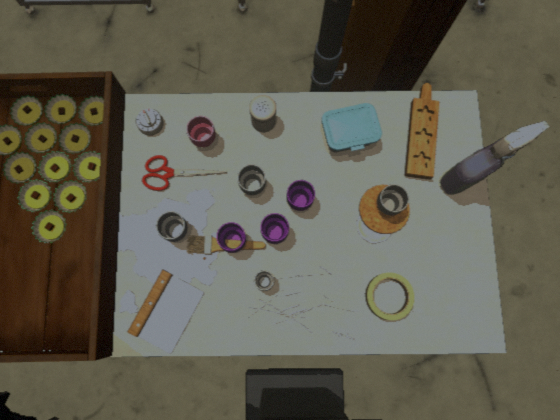

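View pics/wrist0.png

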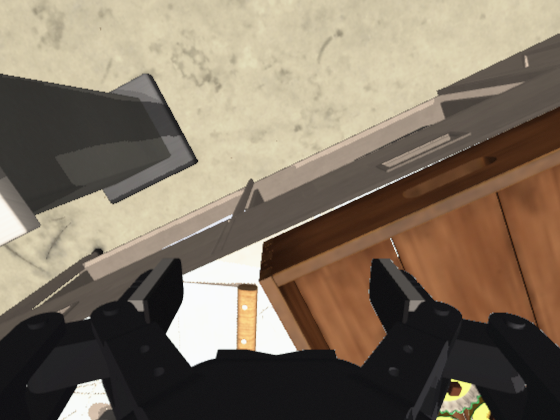

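The top view shows these candidates:
- Grey full-size beakers at (252,180) and (173,227), the ones to move.
- Grey beaker on the cork at (393,200), the base.
- Small grey beaker at (264,281), to be left alone.
- Purple beakers at (231,237), (275,228) and (301,195), and a pink one at (201,132), all look-alikes to be left alone.

Next I'll make a close crop and measure the rims by depth.

```bash
cat > h.py <<'E'
import numpy as np,cv2
def cloud(d,p):
    R,_=cv2.Rodrigues(np.array(p["rvec"]));t=np.array(p["tvec"])
    v,u=np.mgrid[:d.shape[0],:d.shape[1]]
    c=np.stack([(u-p["cx"])/p["fx"]*d,(v-p["cy"])/p["fy"]*d,d],-1)
    w=(c-t)@R
    w[d<=0]=np.nan
    return w
def ray(p,u,v,z):
    R,_=cv2.Rodrigues(np.array(p["rvec"]));t=np.array(p["tvec"])
    o=-R.T@t;r=R.T@np.array([(u-p["cx"])/p["fx"],(v-p["cy"])/p["fy"],1])
    return o+r*(z-o[2])/r[2]
def proj(p,X):
    return cv2.projectPoints(np.atleast_2d(X).astype(float),np.array(p["rvec"]),np.array(p["tvec"]),np.array([[p["fx"],0,p["cx"]],[0,p["fy"],p["cy"]],[0,0,1]]),None)[0][:,0]
E
python3 - <<'E'
from station import imaging
from h import *
im=cv2.imread("pics/top0.png");d=np.load("pics/top0.npy");p=imaging.camera_params("top")
w=cloud(d,p)
print("counter z",np.round([w[300,220,2],w[150,300,2],w[250,450,2]],4))
for n,(u,v) in dict(A=(252,180),B=(173,227),base=(393,200),small=(264,281),p1=(231,237),p2=(275,228),p3=(301,195),pink=(201,132)).items():
    s=w[v-22:v+23,u-22:u+23].reshape(-1,3)
    dd=np.hypot(*(s[:,:2]-np.array(ray(p,u,v,.06))[:2]).T)
    zz=s[dd<0.045]; zz=zz[np.isfinite(zz[:,2])]; top=np.percentile(zz[:,2],98)
    r=zz[zz[:,2]>top-.006]
    (c,rad)=cv2.minEnclosingCircle((r[:,:2]*1000).astype(np.float32))
    A=np.c_[2*r[:,:2],np.ones(len(r))];q=np.linalg.lstsq(A,(r[:,:2]**2).sum(1),rcond=None)[0]
    print(n,"top",top.round(4),"encl",np.round(c,1),round(rad,1),"fit",q[:2].round(4),np.sqrt(q[2]+q[0]**2+q[1]**2).round(4),len(r))
c=im[100:310,110:430];cv2.imwrite("pics/crop0.png",cv2.resize(c,None,fx=2.4,fy=2.4,interpolation=cv2.INTER_CUBIC))
E
```

```text
counter z [-0.0041 -0.001  -0.001 ]
A top 0.0725 encl [666.2 120.1] 31.1 fit [0.6662 0.1198] 0.0295 121
B top 0.0726 encl [562.2 293.9] 30.9 fit [0.5623 0.2935] 0.0294 127
base top 0.0808 encl [ 615.3 -188.4] 31.6 fit [ 0.6149 -0.1878] 0.0295 131
small top 0.0504 encl [444.5  94.2] 21.3 fit [0.4444 0.094 ] 0.0201 70
p1 top 0.0729 encl [536.8 164.4] 31.2 fit [0.5367 0.1639] 0.0295 127
p2 top 0.0728 encl [555.7  70.1] 31.0 fit [0.5556 0.0702] 0.0295 123
p3 top 0.073 encl [629.5  12.6] 31.3 fit [0.6291 0.0123] 0.0296 124
pink top 0.0728 encl [782.5 235.9] 32.0 fit [0.7821 0.235 ] 0.0296 119
```

View pics/crop0.png

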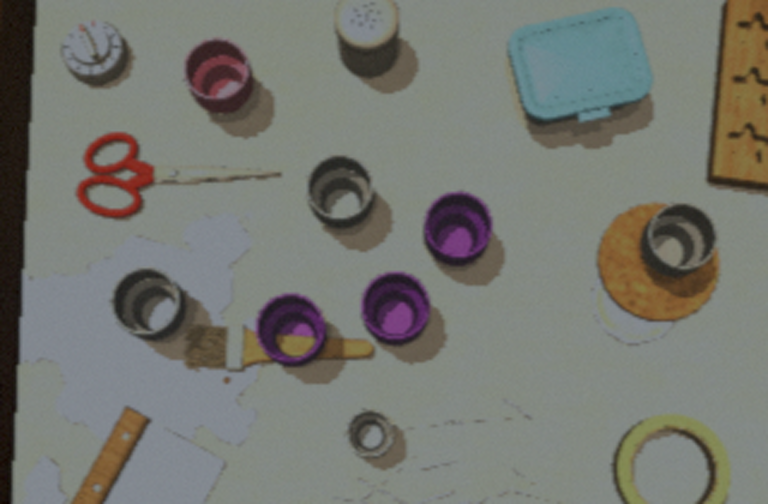

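The crop confirms the choice. The grey loose full-size beakers are A at top pixel (252,180) and B at (173,227), and the base on cork is at (393,200). Rim heights match what was given: 72.5, 80.8 and 50.4 mm, with outer radius about 31 mm (21 for the small one). Before moving, I'll check obstacle heights and IK.

```bash
cat >> h.py <<'E'
def quat(phi):
    a=(np.pi/2-phi)/2
    return np.array([0,np.sin(a),np.cos(a),0])
A=np.array([.6662,.1200]);B=np.array([.5623,.2937]);BASE=np.array([.6150,-.1880])
def q_at(P): return quat(np.arctan2(P[1],P[0]))
def P3(P,z): return [P[0],P[1],z]
E
python3 - <<'E'
from station import imaging,manip
from h import *
d=np.load("pics/top0.npy");w=cloud(d,imaging.camera_params("top"))
ws=cloud(np.load("pics/scene0.npy"),imaging.camera_params("scene"))
for n,(u0,u1,v0,v1) in dict(boxR=(100,124,80,355),bottle=(440,548,120,195),shaker=(245,280,92,132),teal=(320,384,100,155)).items():
    s=w[v0:v1,u0:u1].reshape(-1,3);s=s[(s[:,2]>.03)];print(n,s.min(0).round(3),s.max(0).round(3))
s=ws.reshape(-1,3);s=s[(s[:,2]>.1)&(s[:,0]<.95)&(s[:,0]>.35)&(abs(s[:,1])<.5)&(s[:,2]<.5)]
b=s[s[:,1]<-.25];print("scene bottle",b.min(0).round(3),b.max(0).round(3),len(b))
for P,z in [(A,.2),(A,.032),(BASE,.2),(BASE,.079),(B,.22),(B,.032)]:
    print(P,z,manip.inverse_kinematics(P3(P,z),q_at(P)))
E
```

```text
boxR [0.294 0.423 0.03 ] [0.908 0.479 0.109]
bottle [ 0.636 -0.425  0.03 ] [ 0.711 -0.312  0.268]
shaker [0.797 0.064 0.03 ] [0.858 0.124 0.088]
teal [ 0.731 -0.176  0.048] [ 0.845 -0.04   0.064]
scene bottle [ 0.636 -0.411  0.1  ] [ 0.706 -0.319  0.266] 9456
[0.6662 0.12  ] 0.2 [0.07031234 0.60499206 0.26067769 1.22648196 0.         1.4628936 ]
[0.6662 0.12  ] 0.032 [0.07031234 0.72909436 0.02877438 0.87047635 0.         1.4628936 ]
[ 0.615 -0.188] 0.2 [-0.41027228  0.53540801  0.14084732  1.17623563  0.          1.45719378]
[ 0.615 -0.188] 0.079 [-0.41027228  0.62383027 -0.03670293  0.91026313  0.          1.45719378]
[0.5623 0.2937] 0.22 [0.36617365 0.50878278 0.14900519 1.21101874 0.         1.45562697]
[0.5623 0.2937] 0.032 [ 0.36617365  0.65845528 -0.11250126  0.79983979  0.          1.45562697]
```

```bash
python3 - <<'E'
from station import imaging,manip,gripper_to,telemetry
from h import *
manip.move_pose(P3(A,.20),q_at(A))
o=telemetry.get_obs();print(o['time_s'],o['eef_pos'])
p=imaging.camera_params("wrist");im,d=imaging.camera("wrist");cv2.imwrite("pics/w1.png",im)
print(proj(p,[[*A,.072]]))
w=cloud(d,p).reshape(-1,3);s=w[(w[:,2]>.064)&(w[:,2]<.08)&(np.hypot(*(w[:,:2]-A).T)<.045)]
c,r=cv2.minEnclosingCircle((s[:,:2]*1000).astype(np.float32));print(c,r,len(s))
E
```

```text
2.1917 [0.6658173  0.12119479 0.20025727]
[[277.06774448 201.99358791]]
(664.9779663085938, 119.92951965332031) 31.089445114135742 809
```

View pics/w1.png

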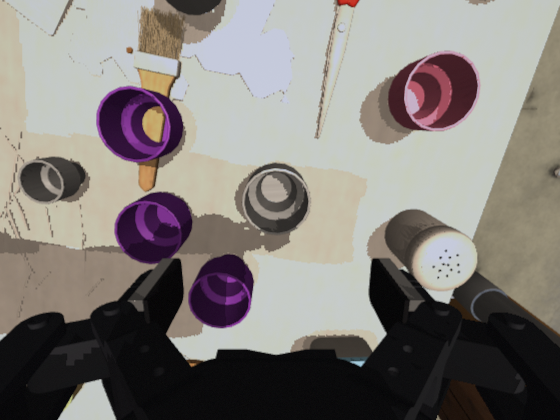

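The wrist view shows grey beaker A with its rim centred at about (277,200). It agrees with the top-camera estimate to about 1 mm, and the purple beaker at (220,290) is clear of the fingers. I'll descend and grip.

```bash
python3 - <<'E'
from station import imaging,manip,gripper_to,telemetry
from h import *
f=manip.movel(P3(A,.032),v=.15,force_limit=15);print(f)
o=telemetry.get_obs();print(o['time_s'],o['eef_pos'],o['contact_force'])
if not f:
    gripper_to(.05,40)
    o=telemetry.get_obs();print(o['time_s'],o['width'],o['contact_force'])
    manip.movel(P3(A,.20),v=.2)
    o=telemetry.get_obs();print(o['time_s'],o['width'],o['contact_force'],o['eef_pos'])
    im,d=imaging.camera("scene");cv2.imwrite("pics/s1.png",im)
    im,d=imaging.camera("wrist");cv2.imwrite("pics/w2.png",im)
    cv2.imwrite("pics/c1.png",np.hstack([cv2.imread("pics/s1.png"),im])[:,:,:][::1]) if 0 else None
E
```

```text
False
3.5083 [0.66695013 0.12010433 0.03305065] [0.18427623 0.25151696 0.13552487]
3.8667 0.060119391571719916 [-1.42023381 -0.39292808  6.00570047]
4.8583 0.0602077937696679 [-0.61300762 -0.21151989 -1.12568102] [0.66549057 0.11995295 0.19860649]
```

View pics/s1.png

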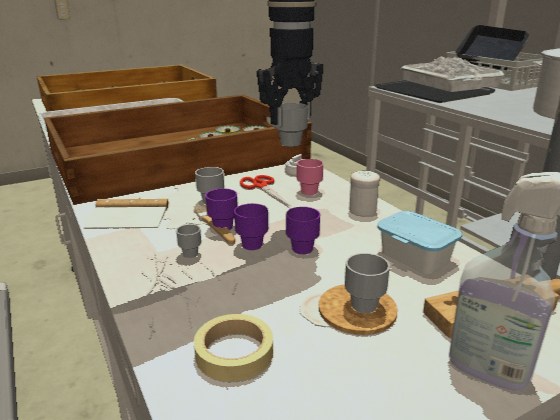

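View pics/w2.png

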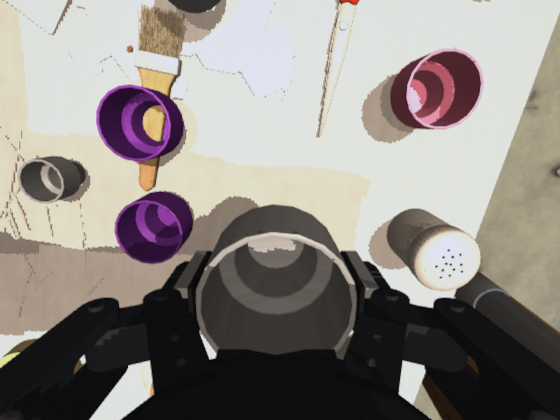

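Beaker A is held upright, at scene (291,122). In the wrist view its rim is centred between the pads at about (278,300). I'll carry it to the base and check the held rim's centre there.

```bash
python3 - <<'E'
from station import imaging,manip,gripper_to,telemetry
from h import *
manip.move_pose(P3(BASE,.20),q_at(BASE))
o=telemetry.get_obs();print(o['time_s'],o['width'],o['eef_pos'])
p=imaging.camera_params("wrist");im,d=imaging.camera("wrist");cv2.imwrite("pics/w3.png",im)
w=cloud(d,p);m=(w[...,2]>.215)&(w[...,2]<.26)&(np.hypot(w[...,0]-BASE[0],w[...,1]-BASE[1])<.05)
print(m.sum());s=w[m]
print(np.percentile(s[:,2],[5,50,95]), np.unravel_index(0,(1,1)))
# rim ellipse points by bright colour in wrist
cen=proj(p,[[*BASE,.24]]);print("proj held rim expected",cen, "base rim", proj(p,[[*BASE,.08]]))
ps=imaging.camera_params("scene");im,d=imaging.camera("scene");cv2.imwrite("pics/s2.png",cv2.resize(im[100:350,250:500],None,fx=2.4,fy=2.4))
print(proj(ps,[[*BASE,.08],[*BASE,.168],[*BASE,.24]]))
im,d=imaging.camera("top");cv2.imwrite("pics/t2.png",im)
E
```

```text
6.15 0.060110810639593254 [ 0.61537876 -0.18684652  0.19994282]
16430
[0.21746538 0.23737947 0.25909459] (np.int64(0), np.int64(0))
proj held rim expected [[278.06610776 311.47227293]] base rim [[276.7132563 203.880668 ]]
[[366.87433989 263.43551355]
 [371.43770723 206.87544433]
 [375.56718659 155.69314385]]
```

View pics/w3.png

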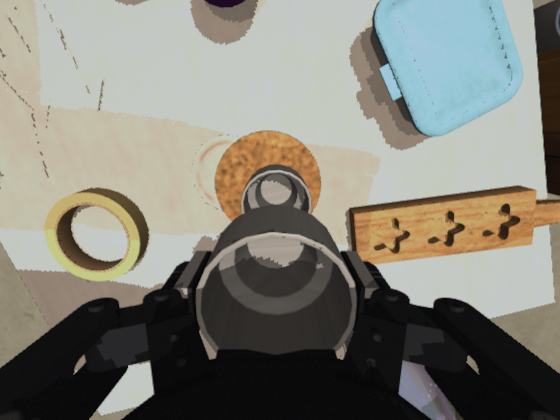

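View pics/s2.png

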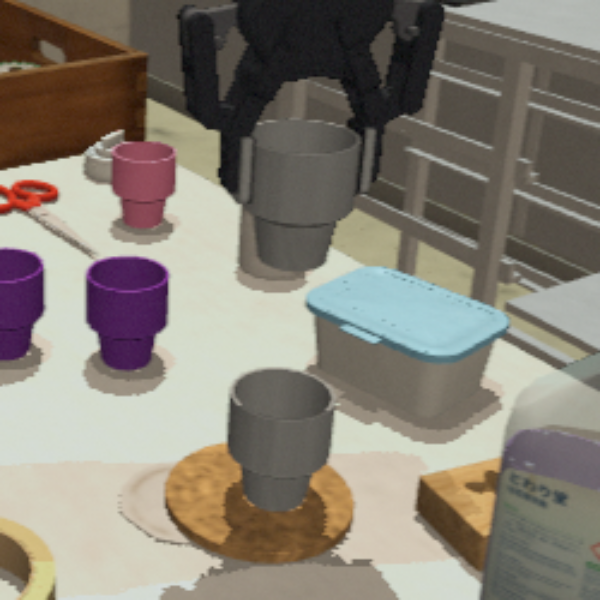

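Scene crop: the held beaker is upright, its rim at full-image (377,157) against (376,156) expected, and directly over the base beaker. I'll lower it until it touches.

```bash
python3 - <<'E'
from station import imaging,manip,gripper_to,telemetry
from h import *
manip.movel(P3(BASE,.105),v=.15,force_limit=10)
o=telemetry.get_obs();print(o['time_s'],o['contact_force'],o['eef_pos'])
f=manip.movel(P3(BASE,.077),v=.04,force_limit=10)
o=telemetry.get_obs();print(f,o['time_s'],o['width'],o['contact_force'],o['eef_pos'])
im,d=imaging.camera("scene");cv2.imwrite("pics/s3.png",cv2.resize(im[150:350,250:500],None,fx=2.4,fy=2.4))
E
```

```text
7.0833 [ 0.38490859  0.02514838 -1.17611527] [ 0.61563738 -0.18808123  0.10587272]
True 7.6583 0.06067410050477815 [-0.18398097 -0.43542654  6.17398684] [ 0.61499642 -0.188002    0.08188109]
```

View pics/s3.png

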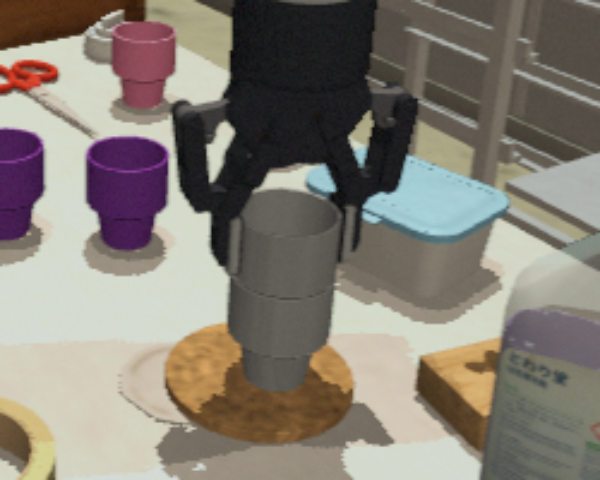

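The picture shows beaker A seated with only its collar showing. It touched at TCP z 0.0819, where 0.082 was predicted. I'll release it, rise and go to B, then check the stack from there.

```bash
python3 - <<'E'
from station import imaging,manip,gripper_to,telemetry
from h import *
gripper_to(.085)
manip.movel(P3(BASE,.22),v=.2)
manip.move_pose(P3(B,.20),q_at(B))
o=telemetry.get_obs();print(o['time_s'],o['eef_pos'])
def meas(n,c,z,tol=.006):
    p=imaging.camera_params(n);im,d=imaging.camera(n)
    w=cloud(d,p).reshape(-1,3);s=w[(abs(w[:,2]-z)<tol)&(np.hypot(*(w[:,:2]-c).T)<.045)]
    cc,r=cv2.minEnclosingCircle((s[:,:2]*1000).astype(np.float32));print(n,z,cc,r,len(s),np.percentile(s[:,2],98))
    return im
im=meas("wrist",B,.072);cv2.imwrite("pics/w4.png",im)
im=meas("top",BASE,.121);cv2.imwrite("pics/t4.png",im)
ps=imaging.camera_params("scene");im,d=imaging.camera("scene");cv2.imwrite("pics/s4.png",im)
E
```

```text
10.6917 [0.56288455 0.2927212  0.19998122]
wrist 0.072 (560.873046875, 294.1500549316406) 30.89032554626465 725 0.07316039108424685
top 0.121 (614.7608642578125, -188.24563598632812) 31.595563888549805 154 0.1238009171567719
```

View pics/s4.png

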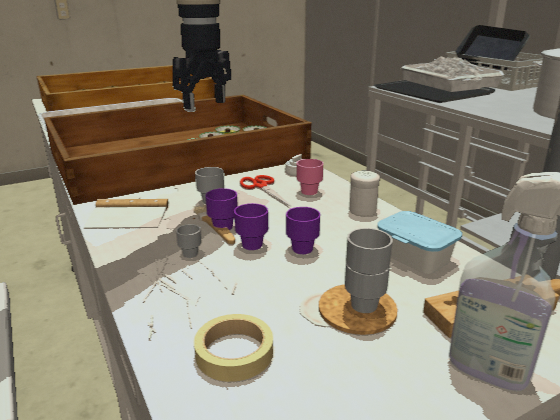

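View pics/w4.png

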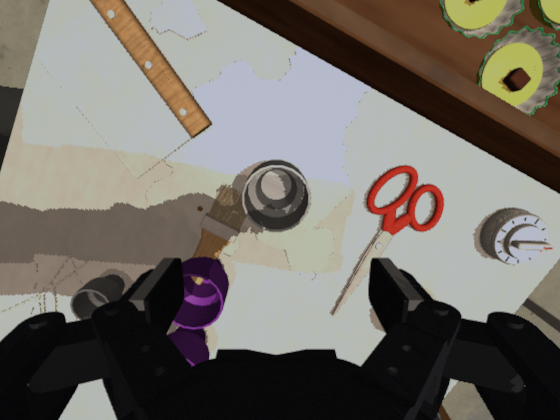

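The stack looks home in the scene view at (368,270). The wrist view shows B's rim centre at (276,195), with a flat brush at (228,205) lying well below the finger tips. I'll grip B and carry it over.

```bash
python3 - <<'E'
from station import imaging,manip,gripper_to,telemetry
from h import *
f=manip.movel(P3(B,.032),v=.15,force_limit=15)
o=telemetry.get_obs();print(f,o['time_s'],o['eef_pos'],o['contact_force'])
assert not f
gripper_to(.05,40)
manip.movel(P3(B,.22),v=.2)
manip.move_pose(P3(BASE,.22),q_at(BASE))
o=telemetry.get_obs();print(o['time_s'],o['width'],o['eef_pos'],o['contact_force'])
ps=imaging.camera_params("scene");im,d=imaging.camera("scene");cv2.imwrite("pics/s5.png",cv2.resize(im[100:350,250:500],None,fx=2.4,fy=2.4))
w=cloud(d,ps)
# profile of stack along column near the axis: z of rim front edge
for c in (360,367,374):
    col=w[225:330,c];ok=np.hypot(col[:,0]-BASE[0],col[:,1]-BASE[1])<.034
    print(c,col[ok][:,2].max(), col[ok][:,2].min())
E
```

```text
False 12.1083 [0.5629562  0.29393848 0.03290474] [-0.13676938 -0.09557418 -1.00404116]
15.3167 0.06180188050788404 [ 0.61526913 -0.18685291  0.22003524] [ 0.28821857  0.01586175 -0.27330083]
360 0.12091250331706443 0.007268648911150021
367 0.12143984325252102 0.006396836993169593
374 0.12127186526914495 0.007606430920616658
```

View pics/s5.png

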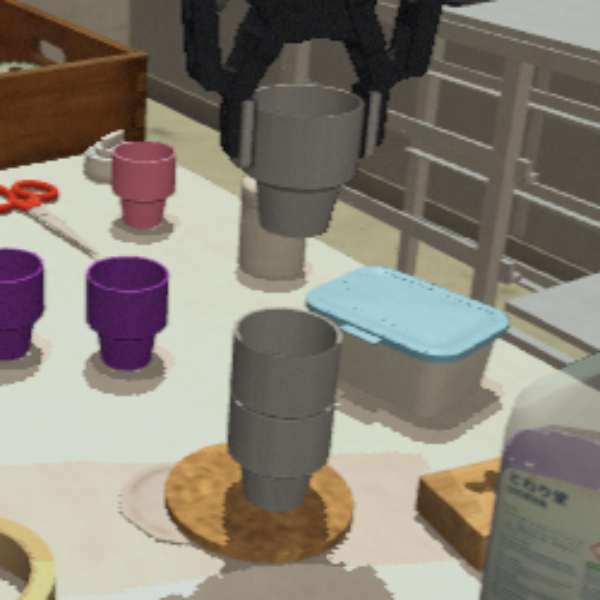

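The scene depth puts the stack's rim at z 0.121, which is exactly home. B is held upright above it (crop (306,155)). I'll lower it to about 0.123.

```bash
python3 - <<'E'
from station import imaging,manip,gripper_to,telemetry
from h import *
f=manip.movel(P3(BASE,.145),v=.12,force_limit=10)
o=telemetry.get_obs();print(f,o['time_s'],o['contact_force'],o['eef_pos'])
f=manip.movel(P3(BASE,.118),v=.04,force_limit=10)
o=telemetry.get_obs();print(f,o['time_s'],o['width'],o['contact_force'],o['eef_pos'])
im,d=imaging.camera("scene");cv2.imwrite("pics/s6.png",cv2.resize(im[100:350,250:500],None,fx=2.4,fy=2.4))
E
```

```text
False 16.1417 [-0.07251796  0.46834924 -0.7237175 ] [ 0.61547138 -0.18804309  0.14571681]
True 16.7083 0.06144150884770993 [-0.90535305  0.69431523  7.78510326] [ 0.61531729 -0.18801355  0.1226192 ]
```

View pics/s6.png

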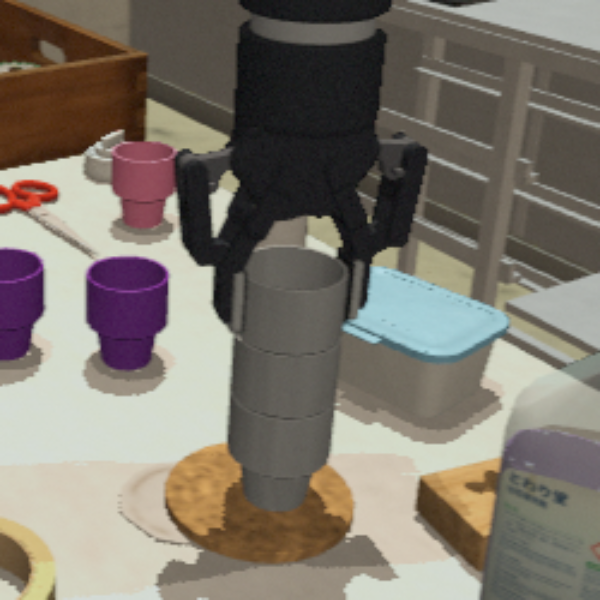

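B is seated. It touched at 0.1226, as predicted, and three even collars show. I'll release, back away and check.

```bash
python3 - <<'E'
from station import imaging,manip,gripper_to,telemetry
from h import *
gripper_to(.085)
manip.movel(P3(BASE,.26),v=.2)
manip.move_pose(P3(np.array([.40,.30]),.26),q_at(np.array([.40,.30])))
print(telemetry.get_obs()['time_s'])
p=imaging.camera_params("top");im,d=imaging.camera("top");cv2.imwrite("pics/t7.png",im)
w=cloud(d,p).reshape(-1,3)
for c,z in [(BASE,.162),(np.array([.4444,.094]),.05)]:
    s=w[(abs(w[:,2]-z)<.007)&(np.hypot(*(w[:,:2]-c).T)<.045)]
    print(z,cv2.minEnclosingCircle((s[:,:2]*1000).astype(np.float32)) if len(s) else None,len(s))
ps=imaging.camera_params("scene");im,d=imaging.camera("scene");cv2.imwrite("pics/s7.png",im)
w=cloud(d,ps).reshape(-1,3);near=w[np.hypot(*(w[:,:2]-BASE).T)<.036]
print("top z",np.percentile(near[:,2],[99,99.9]))
for z0,z1 in [(.05,.075),(.09,.115),(.132,.156)]:
    s=near[(near[:,2]>z0)&(near[:,2]<z1)]
    M=np.c_[2*s[:,:2],np.ones(len(s))];q=np.linalg.lstsq(M,(s[:,:2]**2).sum(1),rcond=None)[0]
    print(z0,z1,q[:2].round(4),np.sqrt(q[2]+q[:2]@q[:2]).round(4))
E
```

```text
19.8917
0.162 ((615.2398681640625, -187.85340881347656), 31.22823143005371) 187
0.05 ((444.515625, 94.08666229248047), 21.375764846801758) 71
top z [0.16191195 0.16293001]
0.05 0.075 [ 0.6148 -0.1879] 0.0304
0.09 0.115 [ 0.6148 -0.1878] 0.0303
0.132 0.156 [ 0.6143 -0.1886] 0.0296
```

View pics/s7.png

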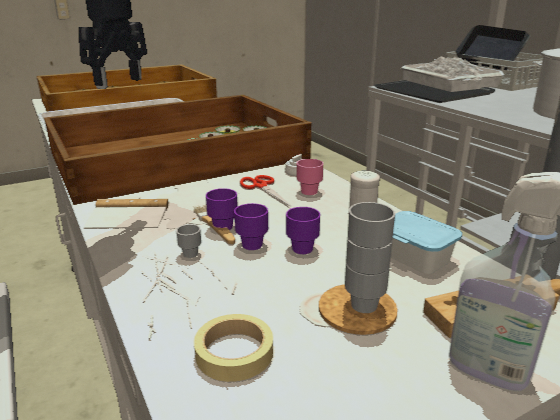

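The stack stands straight at scene (368,265), with its top rim at z 0.162 as expected. The small beaker is untouched at (189,240).

```bash
python3 -c "
from station import manip
manip.close_job()"
```

```text
the job is handed in; nothing more can be done
```

I nested the two loose steel beakers, A then B, into the one on the trivet and handed the job in at about 20 s of the 48 s allowed.

- **Stack:** the last look put the top rim at 0.162 m, exactly home, and the three collar axes within about 1 mm of each other.
- **Left in place:** the lowest beaker and the small beaker each measured within 1 mm of where they started. The purple and pink beakers were not touched, and the gripper was well clear of everything.
- **Disagreement:** after the first nesting, the top camera's rough height reading was 0.124 m where 0.121 m was expected. The scene camera's depth and the height at which A touched both showed it fully home. No other check failed.

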